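Clip the spray pipe into the misting stand

TASK

Fit the spray pipe above the seedlings: pass its capped end through the stand's eyelet until a good finger's width sticks out beyond the ring, then press the pipe down into the snap clip on the other post until it snaps home, with the hose elbow hanging straight down. Keep pressing the pipe firmly down into the clip and finish like that, with the gripper still pressing it home; leave the jar, the peat pot and the white bottle where they stand.

Things in the scene. Friction and masses are not known exactly. Their poses are not given: they have to be found in the camera images.
- pipe_grip (a point): Point near the balance of the loose spray pipe: stiff grey plastic, 20 mm diameter, about 160 g. On the pipe's axis; x runs along the pipe to its capped plain end, z up. At the other end, 120 mm from here, is a black hose elbow 27 mm thick (too thick for the eyelet) whose tail hangs 44 mm below the axis. Starts lying level across an empty tray, axis 70 mm over the table.
- pipe_tip (a point): The capped, rounded plain end of the spray pipe, on its axis, 210 mm from pipe_grip along the pipe's +x. Same axes as pipe_grip.
- pipe_seat (a point): Point on the pipe's axis 70 mm from pipe_grip along -x (50 mm from the elbow's centre line): the stretch of pipe that comes to lie in the clip. Same axes as pipe_grip.
- eyelet (a point): Centre of the eyelet, a fixed aluminium ring on one post of the misting stand: hole 26 mm, outside 36 mm, 10 mm long, its axis level along the stand's y, 150 mm over the table. Axes are the stand's: y points from the eyelet to the clip, z up. The pipe goes in from the clip's side, towards -y. Seedlings below reach 120 mm over the table.
- clip (a point): Centre of the pipe when home in the snap clip, on the stand's other post: 250 mm from the eyelet along +y, also 150 mm over the table. Same axes as the eyelet. The clip is a white C, 16 mm long along y, open upward, with two springy jaws, lips 13 mm apart, flared tops reaching 17 mm above this point. The seated pipe lies level, with 3 mm of play all round in the eyelet.
- clip_seat: The clip's fixed white floor, 22 by 16 mm, origin at its top, 10 mm below point clip; the seated pipe rests on it, free of the jaws. Pressed straight down at the clip, the pipe meets resistance about 16 mm above home, rising to about 8 to 12 N at 9 mm; this falls away suddenly and the jaws pull the pipe in over the last 5 mm. A firm push at the end is about 10 N.
- jaw_far (a joint): Opening angle of the clip jaw on the stand's +x side: 0 closed, about 0.16 when the pipe is passing between the lips; springs back to 0.
- jaw_near (a joint): The same for the jaw on the stand's -x side.
- jar: Small amber glass jar with a black cap, 54 mm in diameter, 85 mm tall, standing on the table; origin under its centre. Leave it alone.
- peatpot: Peat pot with a seedling, 64 mm across at the rim, 60 mm tall (110 mm with the plant), on the table; origin under its centre. Leave it alone.
- jug: White plastic bottle, 72 mm in diameter, 170 mm tall, on the table; origin under its centre. Leave it alone.
- tray: Empty black nursery tray fixed to the table, 200 mm along its x, 140 mm wide, 60 mm tall, walls 4 mm, open inside (floor 4 mm); origin under its centre. The pipe starts lying across its two short walls, along its x, elbow outside towards -x.

How it is judged:
On the way, in this order (a step that is already met when the one before it is completed fails the run):
1. the pipe's capped end is through the eyelet, at least 15 mm past the ring's middle (y of pipe_tip in the frame of eyelet below -0.015 m and x of pipe_tip in the frame of eyelet between -0.015 and 0.015 m and z of pipe_tip in the frame of eyelet between -0.02 and 0.02 m), for 0.2 s.
2. the pipe has snapped down into the clip and the jaws have closed over it (z of pipe_seat in the frame of clip below 0.003 m and horizontal distance between pipe_seat and clip below 0.035 m and x of pipe_seat in the frame of clip between -0.004 and 0.004 m and value of joint each of jaw_far, jaw_near below 0.06 rad), for 0.2 s.
At the end, for the whole second after the job is handed in: Capped end at least 15 mm past the eyelet's middle, within 10 mm of its axis; pipe home in the closed clip within 3 mm in height, 4 mm sideways; elbow down within 20 degrees; through the last second the fingers press the pipe onto the clip floor with over 4 N (all of step 2 and y of pipe_tip in the frame of eyelet below -0.015 m and x of pipe_tip in the frame of eyelet between -0.01 and 0.01 m and z of pipe_tip in the frame of eyelet between -0.01 and 0.01 m and angle between pipe_grip's own z axis and vertical below 0.35 rad and contact force between pipe and clip_seat above 4 N and contact force between the fingers and pipe above 3 N); the arm keeps its last pose, push and grip.
It fails at once if the jar was moved or tipped (distance of jar from where it was at the start of the episode above 0.02 m or angle between jar's own z axis and vertical above 0.4 rad).
It fails at once if the peat pot was moved or tipped (distance of peatpot from where it was at the start of the episode above 0.02 m or angle between peatpot's own z axis and vertical above 0.4 rad).
It fails at once if the jug was moved or tipped (distance of jug from where it was at the start of the episode above 0.02 m or angle between jug's own z axis and vertical above 0.4 rad).
It also fails if it takes over 51 s, if anything falls off the work surface, if the arm or the gripper's body presses on something with over 40 N, if the wrist force passes 120 N, or if a joint passes its speed limit or range.

ROBOT

A 6-joint arm with a two-finger parallel gripper is mounted at the origin on the work surface. World frame = base frame: x ahead of the robot, y to its left, z up, the work surface at z = 0. Lengths are in m, angles in rad, forces in N, time in s.
With the tool pointing down it reaches from about 0.375 to 0.975 m from the base axis. Payload 3.8 kg.
Tool frame: the origin (TCP) lies at the very end of the fingers, on their centre line; the grasp point (between the pads) lies 19 mm behind it; z points along the fingers, y is the line along which they close (so a half turn about z gives the same grasp; the last joint's range is limited). The gripper opens to 85 mm and grips with 20 to 120 N. Pads are 22 mm wide; open, the fingers measure 114 mm over their backs; the gripper's body (76 mm by 85 mm) begins 54 mm behind the grasp point. The pads swing forward as they close: fully open they stand 13 mm farther back than shut.
Start: joints at [1.136, 0.264, 1.604, -0, 1.274, -0.037], TCP at [0.261, 0.622, 0.231] pointing down, gripper open.
Joint ranges: [-2.63, 2.63], [-0.94, 2.18], [0.31, 2.57], [-1.31, 4.45], [0, 2.66], [-2.55, 2.55]. Speed limits (rad/s): [2.57, 2.57, 3.14, 3.14, 3.14, 3.14].

INTERFACE

Orientations are given as a rotation vector (axis times angle).
In Python, from workcell import monitor, viewer, workorder gives the robot as it stands.
- The arm moves only by the tool jog_arm, never from a script. Its argument "commands" is a list of rows, each an object with "travel": the shift along the tool's x, y, z in mm, a list of three; "rot": the turn, a rotation vector about the tool's x, y, z in degrees, a list of three; "claw": the closure in counts, from 0 (fully open) to 255 (shut). A call has exactly 5 rows; each row shifts and turns the commanded pose from where the row before left it, along the tool's axes as they then stand; what a row does not reach is not made up. A row lasts 1/10 s, in which the tool goes at most 50 mm and 8.59 degrees, less where a joint would pass 70% of its speed; a pose out of reach is approached as far as the arm can. A call is refused whole if a number of a shift passes 50 or a number of a turn 8.59, either way. A call with a gripper value outside its range is refused whole. The fingers move at their own pace and stop on an object; "force" is the grip in N (left out, the last holds). Time passes only in rows, so rows that do not move let the fingers close, or fill a call up. It gives the time, the measured TCP pose, the force, the opening and the grip force at its end, in the units of the state.
- monitor.read_state(): the state, without advancing time (a new reading comes with each control period).
- viewer.read_camera(name): name is "scene" or "top" or "wrist"; returns a dict with "color" (420x560x3 uint8, blue, green, red), "camera_matrix" (3x3 intrinsics, pixels), "R" (3x3) and "t" (3): a world point X has camera coordinates R X + t. Camera axes: x right, y down, z forward; pixel columns grow to the right and rows downward; lengths in m; the calibration is good to about 2 mm. The wrist camera is an equidistant fisheye: a pixel r from the principal point sees the ray r / f radians off the axis. A picture is of the moment at which its call begins. There is no depth.
- workorder.finish_job(): hands the job in; it is judged then, once.
The state is a dict: "time": time; "q": joint angles; "joint_vel": joint speeds; "joint_torque": joint torques, N m; "tool_pos": TCP position; "tcp_rot": TCP orientation; "wrist_force": force on the tool from outside, world axes, zero at the start; "torque": the same for the moment, N m; "width": opening from 0.0 (shut) to 1.0 (fully open); "grip_force": force on a finger pad.
Only numpy, scipy, OpenCV 4.12 (cv2) and the standard library are available. Lean on these libraries where they do the work, as an engineer would, in place of code of your own. Each camera call takes 0.05 s, during which the arm holds its last target. There are 200 camera calls.

## Working session

There is one attempt and no reset: what is moved stays moved. The work goes in short steps, Python scripts to look and compute and a tool call to move; the robot and the scene stay as the last step left them, time stands still between calls to the robot, and variables do not carry over. Pictures are saved under pics/ and viewed, at most 10 in all, crops included, and the job is handed in when it is done.

Besides the shell and the picture viewer there is one more tool, called after "Request:" by a JSON object that holds its "op" and its "data", one argument or row to a line. jog_arm: Moves the arm, as the interface text tells. Its arguments: {"type":"object","properties":{"commands":{"type":"array","items":{"type":"object","properties":{"travel":{"type":"array","items":{"type":"number"}},"rot":{"type":"array","items":{"type":"number"}},"claw":{"type":"number"}}}},"force":{"type":"number"}},"required":["commands"]}

```bash
mkdir -p pics; ls; cat > h.py <<'E'
import numpy as np, cv2
from workcell import monitor, viewer, workorder
from scipy.spatial.transform import Rotation as Rn
def grab(n,f):
    d=viewer.read_camera(n); cv2.imwrite('pics/'+f+'.png',d['color']); np.savez('pics/'+f,**{k:np.array(v) for k,v in d.items()}); return d
def load(f): return np.load('pics/'+f+'.npz')
def ray(d,u,v,fish=False):
    K=d['camera_matrix']; x=(u-K[0,2])/K[0,0]; y=(v-K[1,2])/K[1,1]
    if fish:
        r=np.hypot(x,y)+1e-12; c=np.array([x/r*np.sin(r),y/r*np.sin(r),np.cos(r)])
    else: c=np.array([x,y,1.])
    R=d['R']; w=R.T@c; return -R.T@d['t'], w/np.linalg.norm(w)
def onz(d,u,v,z,fish=False):
    o,w=ray(d,u,v,fish); return o+w*(z-o[2])/w[2]
def two(a,b):
    (o,u),(p,v)=a,b; s=np.linalg.lstsq(np.c_[u,-v],p-o,rcond=None)[0]
    A=o+s[0]*u;B=p+s[1]*v; return (A+B)/2,np.linalg.norm(A-B)
def proj(d,X,fish=False):
    c=d['R']@np.array(X)+d['t'];K=d['camera_matrix']
    if fish:
        th=np.arctan2(np.hypot(c[0],c[1]),c[2]); r=np.hypot(c[0],c[1])+1e-12; p=np.array([c[0]/r*th,c[1]/r*th])
    else: p=c[:2]/c[2]
    return p*[K[0,0],K[1,1]]+K[:2,2]
E
python3 - <<'E'
from h import *
a=grab('scene','s0');b=grab('top','t0');c=grab('wrist','w0')
for d in(a,b,c): print(d['camera_matrix'].tolist(),(-d['R'].T@d['t']).round(3),d['R'][2].round(2))
s=monitor.read_state();print({k:np.round(v,3).tolist() for k,v in s.items()})
E
```

```text
pics
[[455.9971126026132, 0.0, 278.79939177103984], [0.0, 455.9971126026132, 201.47875914195023], [0.0, 0.0, 1.0]] [1.105 0.901 0.821] [-0.41 -0.72 -0.56]
[[453.79998292065534, 0.0, 282.467688317016], [0.0, 453.79998292065534, 204.1453264170589], [0.0, 0.0, 1.0]] [ 0.418 -0.024  1.297] [ 0.14 -0.02 -0.99]
[[325.19226210127806, 0.0, 282.3228072045995], [0.0, 325.19226210127806, 210.2507584571681], [0.0, 0.0, 1.0]] [0.187 0.653 0.374] [ 0.29 -0.12 -0.95]
{'time': 0.15, 'q': [1.136, 0.265, 1.605, 0.0, 1.274, -0.037], 'joint_vel': [-0.001, -0.003, -0.003, -0.001, -0.001, 0.001], 'joint_torque': [0.001, -51.591, -36.796, -0.0, 0.008, 0.0], 'tool_pos': [0.261, 0.622, 0.23], 'tcp_rot': [-0.621, -3.079, 0.003], 'wrist_force': [-1.058, 0.514, 0.293], 'torque': [-0.008, 0.045, 0.029], 'grip_force': 0.0, 'width': 1.0}
```

View pics/s0.png

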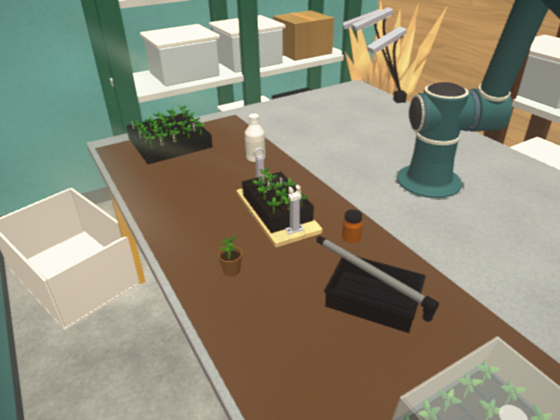

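View pics/t0.png

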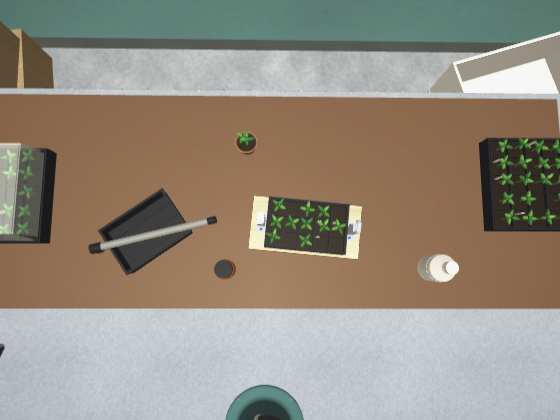

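The scene view shows the pipe from its tip at (320,239) to its elbow at (430,305), the clip post at (295,200) and the eyelet at (260,155). The top view shows the elbow at (95,248), the tip at (212,220), the clip at about (261,220) and the eyelet at about (354,229). I'll enlarge the stand next.

```bash
python3 - <<'E'
from h import *
t=load('t0');s=load('s0')
a=cv2.resize(t['color'][185:265,240:370],None,fx=6,fy=6,interpolation=cv2.INTER_CUBIC)[:480]
b=cv2.resize(s['color'][140:245,235:335],None,fx=5.6,fy=5.6,interpolation=cv2.INTER_CUBIC)
cv2.imwrite('pics/ct.png',a);cv2.imwrite('pics/cs.png',b);print(a.shape,b.shape)
g=t['color'].astype(int); 
hsv=cv2.cvtColor(t['color'],cv2.COLOR_BGR2HSV)
roi=np.zeros(g.shape[:2],np.uint8); roi[205:265,80:225]=1
m=((hsv[...,1]<60)&(hsv[...,2]>80)&(roi>0)).astype(np.uint8)
n,l,st,c=cv2.connectedComponentsWithStats(m); k=1+st[1:,4].argmax(); print(st[k])
p=np.argwhere(l==k)[:,::-1].astype(np.float32); vx,vy,x0,y0=cv2.fitLine(p,cv2.DIST_L2,0,.01,.01).ravel(); 
q=(p-[x0,y0])@[vx,vy]; print(vx,vy,x0,y0)
for e in(q.min(),q.max()): print(onz(t,x0+e*vx,y0+e*vy,.07).round(4))
for n,u,v,z in(('elb',95,248,.07),('tip',216,219.5,.07),('clip',261,220,.15),('eye',354,229,.15),('jar',225,269,.085),('jug',440,268,.1),('pot',246,142,.06)): print(n,onz(t,u,v,z).round(3))
print(two(ray(t,261,220),ray(s,295,192)),two(ray(t,354,229),ray(s,260,155)))
E
```

```text
(480, 780, 3) (588, 560, 3)
[100 218 108  33 863]
0.9730212 -0.23071575 152.85631 233.78563
[0.4769 0.4424 0.07  ]
[0.5464 0.1584 0.07  ]
elb [0.473 0.454 0.07 ]
tip [0.551 0.134 0.07 ]
clip [0.541 0.009 0.15 ]
eye [ 0.519 -0.227  0.15 ]
jar [0.418 0.105 0.085]
jug [ 0.422 -0.46   0.1  ]
pot [0.771 0.056 0.06 ]
(array([0.5429026 , 0.00885791, 0.14327039]), np.float64(0.002350121745138097)) (array([ 0.5218242 , -0.22933547,  0.1441002 ]), np.float64(0.004781024986427794))
```

View pics/ct.png

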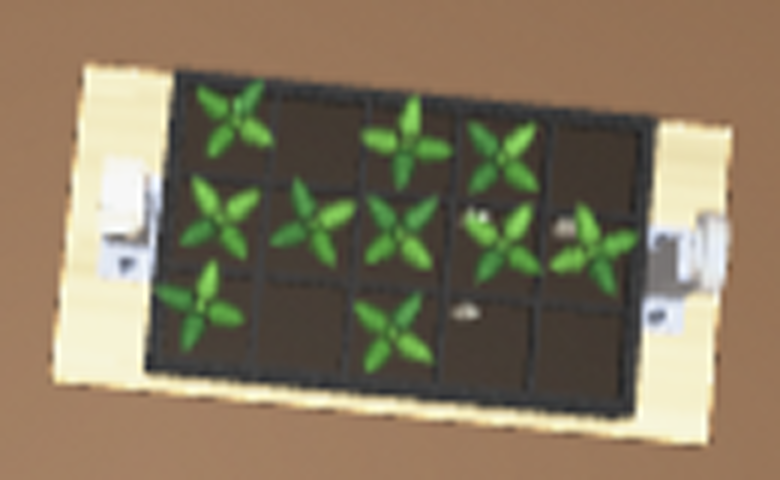

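View pics/cs.png

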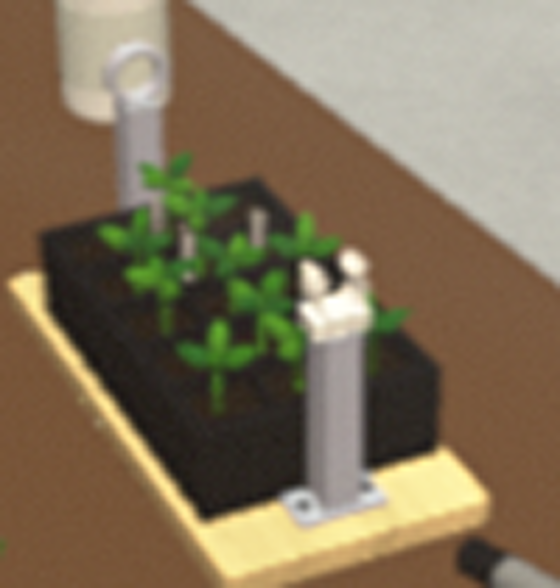

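The top crop shows the clip's white jaws centred at (124,198), which is (260.7,218) in the full image, and the ring at (712,252), which is (358.7,227). The scene crop shows the ring hole at (136,73), which is (259.3,153), and the clip mouth at about (335,290), which is (294.8,191.8).

```bash
python3 - <<'E'
from h import *
t=load('t0');s=load('s0')
e,g=two(ray(t,358.7,227),ray(s,259.3,153.0));c,g2=two(ray(t,260.7,218),ray(s,294.8,191.8))
print(e,g,c,g2,np.linalg.norm(e-c))
E0=onz(t,358.7,227,.15);C0=onz(t,260.7,218,.152);E1=onz(s,259.3,153,.15);C1=onz(s,294.8,191.8,.15)
print(E0,C0,E1,C1,np.linalg.norm(E0-C0),np.linalg.norm(E1-C1))
for E,C in((E0,C0),(E1,C1)): print(np.degrees(np.arctan2(*(C-E)[:2])))
# base board edges in the crop, slope
print('board',[np.degrees(np.arctan2(*(onz(t,240+a/6,185+b/6,.01)-onz(t,240+c/6,185+d/6,.01))[:2])) for a,b,c,d in((85,65,733,127),(55,382,707,442))])
E
```

```text
[ 0.52340317 -0.23860624  0.14812381] 0.0028207452900779672 [0.54641363 0.01047431 0.14616018] 0.000787232659648167 0.25014886410387227
[ 0.52442257 -0.23904759  0.15      ] [0.546085   0.01007593 0.152     ] [ 0.52407322 -0.2342654   0.15      ] [0.54929792 0.01580235 0.15      ] 0.2500715661683184 0.2513367516932142
4.969628577074335
5.760025619838871
board [np.float64(5.225229140805138), np.float64(5.052253899457319)]
```

Request:
{"op": "jog_arm", "data": {
  "commands": [
    {"travel": [-31, -13.5, 6], "rot": [0, 0, 0], "claw": 90},
    {"travel": [-31, -13.5, 6], "rot": [0, 0, 0], "claw": 90},
    {"travel": [-31, -13.5, 6], "rot": [0, 0, 0], "claw": 90},
    {"travel": [-31, -13.5, 6], "rot": [0, 0, 0], "claw": 90},
    {"travel": [-31, -13.5, 6], "rot": [0, 0, 0], "claw": 90}
  ]
}}

```text
time: 0.65
tool_pos: [0.3788, 0.4988, 0.2006]
tcp_rot: [-0.62, -3.079, 0.001]
wrist_force: [0.1, 0.9, 0.3]
width: 0.65
grip_force: 0.0
```

Request:
{"op": "jog_arm", "data": {
  "commands": [
    {"travel": [-31, -13.5, 6], "rot": [0, 0, 0], "claw": 90},
    {"travel": [-31, -13.5, 6], "rot": [0, 0, 0], "claw": 90},
    {"travel": [-31, -13.5, 6], "rot": [0, 0, 0], "claw": 90},
    {"travel": [-31, -13.5, 6], "rot": [0, 0, 0], "claw": 90},
    {"travel": [-31, -13.5, 6], "rot": [0, 0, 0], "claw": 90}
  ]
}}

```text
time: 1.15
tool_pos: [0.4956, 0.3765, 0.1707]
tcp_rot: [-0.621, -3.079, 0.001]
wrist_force: [-0.2, 0.2, -0.0]
width: 0.647
grip_force: 0.0
```

Request:
{"op": "jog_arm", "data": {
  "commands": [
    {"rot": [0, 0, 8], "claw": 90},
    {"rot": [0, 0, 8], "claw": 90},
    {"rot": [0, 0, 8], "claw": 90},
    {"rot": [0, 0, 8], "claw": 90},
    {"rot": [0, 0, 8], "claw": 90}
  ]
}}

```text
$.commands[0]: bad value
```

Request:
{"op": "jog_arm", "data": {
  "commands": [
    {"rot": [0, 0, 7], "claw": 90},
    {"rot": [0, 0, 6.4], "claw": 90},
    {"travel": [0, 0, 0]},
    {"travel": [0, 0, 0]},
    {"travel": [0, 0, 0]}
  ]
}}

```text
$.commands[0]: bad value
```

```bash
cat > rep.py <<'E'
from h import *
def rep():
    s=monitor.read_state();R=Rn.from_rotvec(s['tcp_rot']).as_matrix();p=np.array(s['tool_pos'])
    print('t',s['time'],'tcp',p.round(4),'grasp',(p-.019*R[:,2]).round(4),'xaxis',R[:,0].round(3),'z',R[:,2].round(3),'yaw_y',np.degrees(np.arctan2(R[1,1],R[0,1])).round(2),'F',np.round(s['wrist_force'],1),'T',np.round(s['torque'],2),'w',round(s['width'],3),'g',round(s['grip_force'],1),'q',np.round(s['q'],2))
    return p,R
if __name__=='__main__': rep()
E
python3 - <<'E'
from rep import *
p,R=rep()
g=p-.019*R[:,2]
d=grab('wrist','w1')
im=d['color'].copy()
u=np.array([.237,-.9715,0]);P=np.array([.502,.338,.07])
for s in(-.1,-.04,0,.1,.21): print(s,proj(d,P+s*u,True).round(1))
E
```

```text
t 1.15 tcp [0.4956 0.3765 0.1707] grasp [0.4956 0.3765 0.1897] xaxis [-0.922  0.387  0.   ] z [-0. -0. -1.] yaw_y 67.21 F [-0.2  0.2 -0. ] T [-0.    0.01 -0.02] w 0.647 g 0.0 q [ 0.61  0.21  1.79 -0.    1.15 -0.56]
-0.1 [344.4 162.7]
-0.04 [281.7 206.8]
0 [242.4 234.6]
0.1 [161.1 292.1]
0.21 [100.4 335.2]
```

View pics/w1.png

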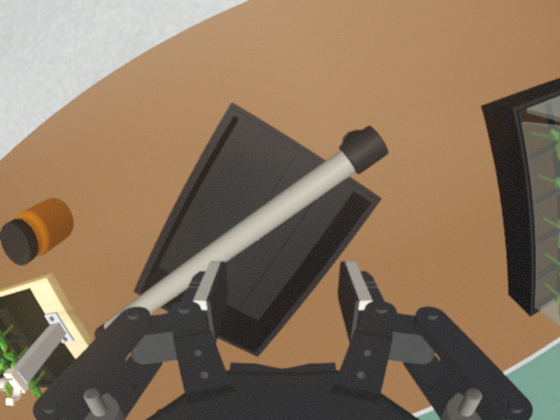

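The wrist view shows the pipe running from (110,325) to the elbow at (362,150). It matches my projection (281.7,206.8), so I'll rotate now.

Request:
{"op": "jog_arm", "data": {
  "commands": [
    {"travel": [0, 0, 0], "rot": [0, 0, 8], "claw": 90},
    {"travel": [0, 0, 0], "rot": [0, 0, 8], "claw": 90},
    {"travel": [0, 0, 0], "rot": [0, 0, 8], "claw": 90},
    {"travel": [0, 0, 0], "rot": [0, 0, 8], "claw": 90},
    {"travel": [0, 0, 0], "rot": [0, 0, 8], "claw": 90}
  ]
}}

```text
time: 1.7
tool_pos: [0.4947, 0.3776, 0.1709]
tcp_rot: [-1.644, -2.676, 0.001]
wrist_force: [0.0, 0.2, 0.2]
width: 0.646
grip_force: 0.0
```

Request:
{"op": "jog_arm", "data": {
  "commands": [
    {"travel": [0, 0, 0], "rot": [0, 0, 7], "claw": 90},
    {"travel": [0, 0, 0], "rot": [0, 0, 6.4], "claw": 90},
    {"travel": [0, 0, 10], "rot": [0, 0, 0], "claw": 90},
    {"travel": [0, 0, 10], "rot": [0, 0, 0], "claw": 90},
    {"travel": [0, 0, 0], "rot": [0, 0, 0], "claw": 90}
  ]
}}

```text
time: 2.2
tool_pos: [0.4933, 0.3767, 0.1483]
tcp_rot: [-1.935, -2.473, 0.007]
wrist_force: [-1.6, -0.8, -0.8]
width: 0.647
grip_force: 0.0
```

```bash
python3 - <<'E'
from rep import *
p,R=rep()
d=grab('wrist','w2')
hsv=cv2.cvtColor(d['color'],cv2.COLOR_BGR2HSV)
# pipe mid-points per column: light low-saturation pixels in the band round the expected line
u=np.array([.237,-.9715,0]);P=np.array([.502,.338,.07])
pts=[]
for s in np.arange(-.09,.06,.01):
    c=proj(d,P+s*u,True)
    n=proj(d,P+s*u+.03*np.array([.9715,.237,0]),True)-c; L=np.linalg.norm(n); n/=L
    ks=np.arange(-L,L,.5); px=np.round(c+ks[:,None]*n).astype(int)
    ok=[0<=b<420 and 0<=a<560 and hsv[b,a,1]<70 and hsv[b,a,2]>90 for a,b in px]
    k=ks[np.array(ok)]
    if len(k)>8: 
        X=onz(d,*(c+n*(k.min()+k.max())/2),.07,True); pts.append(X); print(round(s,2),X.round(4),round(np.ptp(k)/L*30,1))
E
```

```text
t 2.2 tcp [0.4933 0.3767 0.1483] grasp [0.4934 0.3767 0.1673] xaxis [-0.24   0.971 -0.002] z [-0.004 -0.003 -1.   ] yaw_y 13.92 F [-1.6 -0.8 -0.8] T [-0.04  0.04 -0.01] w 0.647 g 0.0 q [ 0.61  0.23  1.81 -0.    1.11  0.37]
-0.09 [0.4808 0.4255 0.07  ] 20.3
-0.08 [0.4831 0.4157 0.07  ] 20.5
-0.07 [0.4854 0.406  0.07  ] 20.7
-0.06 [0.4874 0.3962 0.07  ] 20.2
-0.05 [0.4898 0.3865 0.07  ] 20.5
-0.04 [0.4922 0.3768 0.07  ] 20.8
-0.03 [0.495  0.3672 0.07  ] 20.3
-0.02 [0.4971 0.3574 0.07  ] 19.9
-0.01 [0.4996 0.3477 0.07  ] 20.2
-0.0 [0.502 0.338 0.07 ] 20.5
0.01 [0.5041 0.3282 0.07  ] 20.9
0.02 [0.5066 0.3185 0.07  ] 19.7
0.03 [0.5091 0.3089 0.07  ] 20.0
0.04 [0.5116 0.2992 0.07  ] 20.4
0.05 [0.5141 0.2895 0.07  ] 20.8
```

Request:
{"op": "jog_arm", "data": {
  "commands": [
    {"travel": [0, -1, 22], "rot": [0, 0, 0], "claw": 90},
    {"travel": [0, 0, 22], "rot": [0, 0, 0], "claw": 90},
    {"travel": [0, 0, 22], "rot": [0, 0, 0], "claw": 90},
    {"travel": [0, 0, 20], "rot": [0, 0, 0], "claw": 90},
    {"travel": [0, 0, 10], "rot": [0, 0, 0], "claw": 90}
  ]
}}

```text
time: 2.75
tool_pos: [0.4928, 0.3767, 0.0531]
tcp_rot: [-1.937, -2.472, 0.005]
wrist_force: [0.3, -0.1, -0.1]
width: 0.646
grip_force: 0.0
```

Request:
{"op": "jog_arm", "data": {
  "force": 90,
  "commands": [
    {"travel": [0, 0, 0], "rot": [0, 0, 0], "claw": 90},
    {"travel": [0, 0, 0], "rot": [0, 0, 0], "claw": 255},
    {"travel": [0, 0, 0], "rot": [0, 0, 0], "claw": 255},
    {"travel": [0, 0, 0], "rot": [0, 0, 0], "claw": 255},
    {"travel": [0, 0, 0], "rot": [0, 0, 0], "claw": 255}
  ]
}}

```text
time: 3.25
tool_pos: [0.495, 0.3783, 0.0571]
tcp_rot: [1.938, 2.472, 0.004]
wrist_force: [-1.2, -0.3, 4.8]
width: 0.198
grip_force: 88.0
```

Request:
{"op": "jog_arm", "data": {
  "commands": [
    {"travel": [0, 0, -5], "rot": [0, 0, 0], "claw": 255},
    {"travel": [0, 0, -10], "rot": [0, 0, 0], "claw": 255},
    {"travel": [0, 0, -20], "rot": [0, 0, 0], "claw": 255},
    {"travel": [0, 0, -30], "rot": [0, 0, 0], "claw": 255},
    {"travel": [0, 0, -30], "rot": [0, 0, 0], "claw": 255}
  ]
}}

```text
time: 3.75
tool_pos: [0.4933, 0.3769, 0.1507]
tcp_rot: [-1.938, -2.472, 0.003]
wrist_force: [0.8, -0.0, -1.9]
width: 0.199
grip_force: 88.0
```

```bash
python3 rep.py
```

```text
t 3.75 tcp [0.4933 0.3769 0.1507] grasp [0.4933 0.377  0.1697] xaxis [-0.239  0.971 -0.001] z [-0.002 -0.001 -1.   ] yaw_y 13.81 F [ 0.8 -0.  -1.9] T [ 0.06 -0.03  0.02] w 0.199 g 88.0 q [ 0.61  0.23  1.81 -0.    1.11  0.37]
```

Request:
{"op": "jog_arm", "data": {
  "commands": [
    {"travel": [0, 0, -20], "rot": [0, 0, 0], "claw": 255},
    {"travel": [0, 0, -30], "rot": [0, 0, 4], "claw": 255},
    {"travel": [0, 0, -30], "rot": [0, 0, 5], "claw": 255},
    {"travel": [0, 0, -10], "rot": [0, 0, 5], "claw": 255},
    {"travel": [0, 0, 0], "rot": [0, 0, 4.9], "claw": 255}
  ]
}}

```text
time: 4.25
tool_pos: [0.4952, 0.3783, 0.2441]
tcp_rot: [2.321, 2.116, 0.009]
wrist_force: [-0.3, 0.4, -3.1]
width: 0.203
grip_force: 88.0
```

Request:
{"op": "jog_arm", "data": {
  "commands": [
    {"travel": [-15, 5, 0], "rot": [0, 0, 0], "claw": 255},
    {"travel": [-25, 8, 0], "rot": [0, 0, 0], "claw": 255},
    {"travel": [-30, 8, 0], "rot": [0, 0, 0], "claw": 255},
    {"travel": [-30, 8, 0], "rot": [0, 0, 0], "claw": 255},
    {"travel": [-30, 8, 0], "rot": [0, 0, 0], "claw": 255}
  ]
}}

```text
time: 4.75
tool_pos: [0.5188, 0.2425, 0.2397]
tcp_rot: [2.316, 2.123, -0.003]
wrist_force: [0.4, -0.1, -2.1]
width: 0.203
grip_force: 88.0
```

Request:
{"op": "jog_arm", "data": {
  "commands": [
    {"travel": [-30, 8, 0], "rot": [0, 0, 0], "claw": 255},
    {"travel": [-30, 8, 0], "rot": [0, 0, 0], "claw": 255},
    {"travel": [-30, 8, 0], "rot": [0, 0, 0], "claw": 255},
    {"travel": [-25, 8, 0], "rot": [0, 0, 0], "claw": 255},
    {"travel": [-15, 5, 0], "rot": [0, 0, 0], "claw": 255}
  ]
}}

```text
time: 5.25
tool_pos: [0.5442, 0.1092, 0.2398]
tcp_rot: [-2.318, -2.12, 0.002]
wrist_force: [0.2, 0.6, -1.5]
width: 0.204
grip_force: 88.0
```

Request:
{"op": "jog_arm", "data": {
  "commands": [
    {"travel": [-15, 3, 0], "rot": [0, 0, 0], "claw": 255},
    {"travel": [-15, 3, 0], "rot": [0, 0, 0], "claw": 255},
    {"travel": [-10, 3, 0], "rot": [0, 0, 0], "claw": 255},
    {"travel": [0, 0, 0], "rot": [0, 0, 0], "claw": 255},
    {"travel": [0, 0, 0], "rot": [0, 0, 0], "claw": 255}
  ]
}}

```text
time: 5.75
tool_pos: [0.5501, 0.0716, 0.2402]
tcp_rot: [-2.318, -2.12, -0.0]
wrist_force: [0.6, -0.1, -2.1]
width: 0.2
grip_force: 88.0
```

```bash
python3 - <<'E'
from rep import *
rep()
for c in('scene','top','wrist'): grab(c,c[0]+'3')
im=np.hstack([load('s3')['color'][100:330,180:480],load('t3')['color'][140:370,130:430]])
cv2.imwrite('pics/c3.png',cv2.resize(im,None,fx=1.33,fy=1.33,interpolation=cv2.INTER_CUBIC))
E
```

```text
t 5.75 tcp [0.5501 0.0716 0.2402] grasp [0.5501 0.0716 0.2592] xaxis [0.089 0.996 0.001] z [-0.     0.001 -1.   ] yaw_y -5.1 F [ 0.6 -0.1 -2.1] T [ 0.06 -0.05  0.03] w 0.2 g 88.0 q [0.08 0.03 1.85 0.   1.26 0.17]
```

View pics/c3.png

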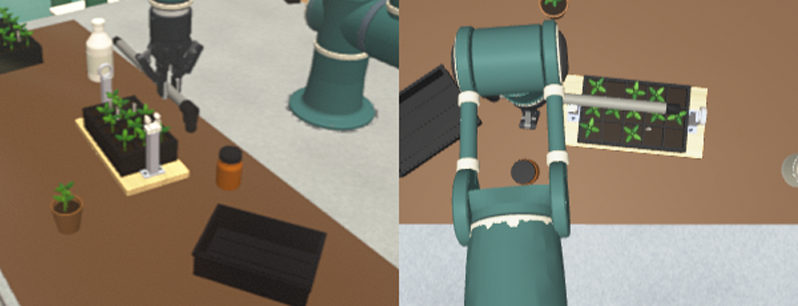

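The pipe is held roughly level, with its tip at about (267,131) in the scene image and about (341,223) in the top image. Next I'll fit the axis from both views.

```bash
python3 - <<'E'
from rep import *
s=load('s3');t=load('t3')
def fit(d,box):
    x0,y0,x1,y1=box; hsv=cv2.cvtColor(d['color'],cv2.COLOR_BGR2HSV)
    m=((hsv[...,1]<50)&(hsv[...,2]>85)).astype(np.uint8); r=np.zeros_like(m); r[y0:y1,x0:x1]=m[y0:y1,x0:x1]
    n,l,st,_=cv2.connectedComponentsWithStats(r); k=1+st[1:,4].argmax()
    p=np.argwhere(l==k)[:,::-1].astype(np.float32); f=cv2.fitLine(p,cv2.DIST_HUBER,0,.01,.01).ravel().astype(float); print(st[k],f.round(3)); return f
ft=fit(t,(258,205,345,230)); fs=fit(s,(262,125,310,155))
def plane(d,f):
    o,a=ray(d,f[2],f[3]);_,b=ray(d,f[2]+30*f[0],f[3]+30*f[1]); n=np.cross(a,b); n/=np.linalg.norm(n); return o,n
(o1,n1),(o2,n2)=plane(t,ft),plane(s,fs)
u=np.cross(n1,n2);u/=np.linalg.norm(u); u*=-np.sign(u[1])
for y in(.07,-.15):
    X=np.linalg.solve(np.array([n1,n2,[0,1,0]]),[n1@o1,n2@o2,y]);print('axis at y',X.round(4))
print('dir',u.round(4),'yaw',np.degrees(np.arctan2(-u[0],-u[1])),'pitch',np.degrees(np.arcsin(u[2])))
# tip ray intersection with axis
# model tip
p,R=rep()
for n,d,b in(('t',t,(325,212,352,234)),('s',s,(255,122,280,140))):
    x0,y0,x1,y1=b; print(n);print(d['color'][y0:y1,x0:x1].mean(2).astype(int)[::2])
E
```

```text
[258 210  73  20 741] [9.99000e-01 5.40000e-02 2.92942e+02 2.17960e+02]
[262 125  36  30 666] [  0.892   0.451 279.57  136.336]
axis at y [0.5376 0.07   0.2924]
axis at y [ 0.5304 -0.15    0.2592]
dir [-0.0323 -0.9883 -0.1494] yaw 1.8703874834737608 pitch -8.591727145378572
t 5.9 tcp [0.55   0.072  0.2403] grasp [0.55   0.072  0.2593] xaxis [0.088 0.996 0.   ] z [-0.  0. -1.] yaw_y -5.03 F [ 0.9 -0.7 -1.2] T [ 0.06  0.03 -0.01] w 0.201 g 88.0 q [0.09 0.03 1.85 0.   1.26 0.17]
t
[[ 96  95  72  58  57  43  63  60  57  57  57  57  57  57  56  56  57  56
   57  56  53  45  59  73 196 223 222]
 [ 94 106 111 101  61  44  63  58  56  57  57  57  57  56  57  56  56  56
   57  56  50  54  62  79 223 223 223]
 [ 95 107  92 101  91  55  62  57  57  58  57  58  58  56  58  57  56  57
   56  57  43  54  57  96 229 229 229]
 [165 163 161 160 157 154  67  41  41  40  43  41  41  41  44  47  54  57
   57  57  41  62  61 117 228 228 228]
 [192 191 191 190 189 184  69  56  58  55  53  51  49  47  46  45  50  59
   60  60  49  62  70 166 232 231 231]
 [179 181 183 184 185 173  45  49  52  53  56  55  5
[... 874 characters left out ...]
94 197 198 193 186 187 193 197 194 193
  193 192 193 193 193 193 193]
 [250 249 248 247 245 241 231 212 194 166 125  82  58  65 102 142 176 191
  193 193 193 193 192 193 191]
 [250 249 249 248 246 244 243 239 219 141  64  39  61  94 121 138 143 161
  182 192 197 195 194 194 194]
 [250 250 248 249 247 247 246 244 229 170  95  55  88 127 146 152 157 156
  154 166 182 193 196 197 195]
 [250 250 249 248 247 244 238 224 202 187 177 150 115 104 114 131 142 149
  154 155 157 168 185 197 198]
 [238 235 233 227 221 212 203 194 180 170 180 194 190 159 121 102 112 127
  141 149 154 155 157 169 184]
 [207 208 208 208 206 205 199 194 184 148 122 142 172 193 189 159 120 101
  113 125 139 148 153 156 157]]
```

```bash
python3 - <<'E'
from rep import *
s=load('s3')
cv2.imwrite('pics/z3.png',cv2.resize(s['color'][118:208,255:345],None,fx=6.6,fy=6.6,interpolation=cv2.INTER_CUBIC))
E
```

```text
(no output)
```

View pics/z3.png

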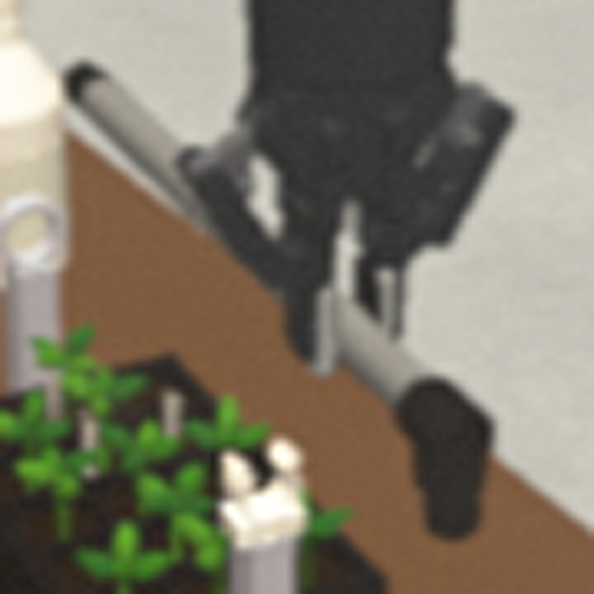

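The zoom shows the cap tip at (73,80), the start of the grey near the cap at (95,94) and the elbow boundary at (406,384). I'll intersect these with the vertical plane through the gripper.

```bash
cat > pl.py <<'E'
from rep import *
def vp(d,pts,p,yaw=5.1,scale=1,off=(0,0)):
    a=np.radians(yaw);u=np.array([np.sin(a),np.cos(a),0]);n=np.array([np.cos(a),-np.sin(a),0]);out=[]
    for q in pts:
        o,w=ray(d,q[0]/scale+off[0],q[1]/scale+off[1]); X=o+w*(n@(p-o))/(n@w); out.append(X); print('along',((X-p)@u).round(4),'X',X.round(4))
    d1=out[-1]-out[0]; print('pitch(tip up +)',np.degrees(np.arctan2(out[0][2]-out[-1][2],np.linalg.norm(d1[:2]))))
E
python3 - <<'E'
from pl import *
vp(load('s3'),[(73,80),(95,94),(406,384)],np.array([.55,.0716,.24]),5.1,6.6,(255,118))
t=load('t3')
print(onz(t,330.7,221,.25),onz(t,343,221.8,.25), onz(t,262,216.3,.25))
E
```

```text
along -0.2494 X [ 0.5278 -0.1768  0.2519]
along -0.2256 X [ 0.5299 -0.1531  0.2551]
along 0.0513 X [0.5546 0.1227 0.2549]
pitch(tip up +) -0.5822576304658844
[ 0.52883999 -0.15536544  0.25      ] [ 0.52709857 -0.18397528  0.25      ] [0.53909086 0.00416748 0.25      ]
```

Request:
{"op": "jog_arm", "data": {
  "commands": [
    {"travel": [0, 0, 0], "rot": [0, 4, 0], "claw": 255},
    {"travel": [0, 0, 0], "rot": [0, 4.5, 0], "claw": 255},
    {"travel": [-2, 0.5, 14], "rot": [0, 0, 0], "claw": 255},
    {"travel": [-2, 0.5, 14], "rot": [0, 0, 0], "claw": 255},
    {"travel": [0, 0, 0], "rot": [0, 0, 0], "claw": 255}
  ]
}}

```text
time: 6.4
tool_pos: [0.5487, 0.0718, 0.2081]
tcp_rot: [-2.238, -2.048, -0.158]
wrist_force: [-0.7, -0.1, -2.8]
width: 0.198
grip_force: 88.1
```

Request:
{"op": "jog_arm", "data": {
  "commands": [
    {"travel": [-7, 0.5, 14], "rot": [0, 0, 0], "claw": 255},
    {"travel": [-7, 0.5, 12], "rot": [0, 0, 0], "claw": 255},
    {"travel": [-5, 0, 0], "rot": [0, 0, 0], "claw": 255},
    {"travel": [-5, 0, 0], "rot": [0, 0, 0], "claw": 255},
    {"travel": [0, 0, 0], "rot": [0, 0, 0], "claw": 255}
  ]
}}

```text
time: 6.9
tool_pos: [0.5506, 0.0508, 0.183]
tcp_rot: [-2.242, -2.049, -0.167]
wrist_force: [1.2, 1.6, -1.9]
width: 0.198
grip_force: 88.1
```

```bash
python3 - <<'E'
from rep import *
rep()
for c in('scene','top','wrist'): grab(c,c[0]+'4')
a=cv2.resize(load('s4')['color'][135:195,245:310],None,fx=6.15,fy=6.15,interpolation=cv2.INTER_CUBIC)
b=cv2.resize(load('t4')['color'][200:250,310:375],None,fx=6.15,fy=6.15,interpolation=cv2.INTER_CUBIC)
b=cv2.copyMakeBorder(b,0,a.shape[0]-b.shape[0],0,0,cv2.BORDER_CONSTANT)
im=np.hstack([a,b]);print(im.shape);cv2.imwrite('pics/c4.png',im[:, :800])
E
```

```text
t 6.9 tcp [0.5506 0.0508 0.183 ] grasp [0.5503 0.048  0.2017] xaxis [0.089 0.985 0.148] z [ 0.014  0.147 -0.989] yaw_y -5.14 F [ 1.2  1.6 -1.9] T [-0.09 -0.06 -0.02] w 0.198 g 88.1 q [-0.05  0.06  1.94  0.16  1.14 -0.02]
(369, 800, 3)
```

View pics/c4.png

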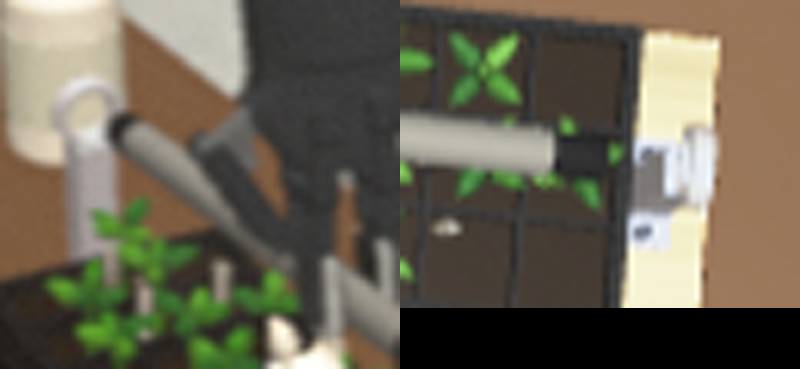

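The scene half shows the ring at (87,108), the tip at (112,126) and the cap boundary at (131,136). The top half shows the cap boundary at (555,153), the tip at (611,156) and the ring at (702,166).

```bash
python3 - <<'E'
from rep import *
s=load('s4');t=load('t4')
S=lambda x,y: ray(s,x/6.15+245,y/6.15+135)
T=lambda x,y: ray(t,(x-400)/6.15+310,y/6.15+200)
a=np.radians(5.1);u=np.array([np.sin(a),np.cos(a),0]);n=np.array([np.cos(a),-np.sin(a),0])
r,g=two(S(87,108),T(702,166));print('ring',r.round(4),g.round(4))
for nm,A,B in(('tip',S(112,126),T(611,156)),('cap',S(131,136),T(555,153))):
    X,g=two(A,B);print(nm,X.round(4),g.round(4),'rel x,y,z',((X-r)@n).round(4),((X-r)@u).round(4),(X-r)[2].round(4))
# axis from the gripper pose
st=monitor.read_state();R=Rn.from_rotvec(st['tcp_rot']).as_matrix();p=np.array(st['tool_pos'])-.0133*R[:,2]
E=np.array([.524,-.2387,.15])
for k in(0,.22,.25): X=p-k*R[:,0];print('model',k,X.round(4),((X-E)@n).round(4),((X-E)@u).round(4),(X-E)[2].round(4))
print(onz(t,310+5/6.15,200+138/6.15,.166),onz(t,310+155/6.15,200+153/6.15,.157))
E
```

```text
ring [ 0.5234 -0.2395  0.1493] 0.0027
tip [ 0.5278 -0.2013  0.1571] 0.0001 rel x,y,z 0.001 0.0384 0.0079
cap [ 0.529  -0.178   0.1624] 0.0014 rel x,y,z 0.0001 0.0617 0.0131
model 0 [0.5507 0.0494 0.1967] 0.0009 0.2893 0.0467
model 0.22 [ 0.5313 -0.1673  0.1641] 0.0009 0.0718 0.0141
model 0.25 [ 0.5287 -0.1969  0.1597] 0.0009 0.0421 0.0097
[ 0.53389902 -0.11591503  0.166     ] [ 0.52890163 -0.17829978  0.157     ]
```

Request:
{"op": "jog_arm", "data": {
  "commands": [
    {"travel": [0, -0.6, 3], "rot": [0, 0, 0], "claw": 255},
    {"travel": [-8, 0, 0], "rot": [0, 0, 0], "claw": 255},
    {"travel": [-8, 0, 0], "rot": [0, 0, 0], "claw": 255},
    {"travel": [-8, 0, 0], "rot": [0, 0, 0], "claw": 255},
    {"travel": [0, 0, 0], "rot": [0, 0, 0], "claw": 255}
  ]
}}

```text
time: 7.55
tool_pos: [0.5474, 0.0271, 0.1759]
tcp_rot: [-2.242, -2.049, -0.166]
wrist_force: [0.4, -0.1, -2.0]
width: 0.201
grip_force: 88.1
```

Request:
{"op": "jog_arm", "data": {
  "commands": [
    {"travel": [-5, 0, 0], "rot": [0, 0, 0], "claw": 255},
    {"travel": [-5, 0, 0], "rot": [0, 0, 0], "claw": 255},
    {"travel": [-5, 0, 0], "rot": [0, 0, 0], "claw": 255},
    {"travel": [-5, 0, 0], "rot": [0, 0, 0], "claw": 255},
    {"travel": [-5, 0, 0], "rot": [0, 0, 0], "claw": 255}
  ]
}}

```text
time: 8.05
tool_pos: [0.5454, 0.0033, 0.1724]
tcp_rot: [-2.241, -2.05, -0.166]
wrist_force: [1.0, -0.4, -2.0]
width: 0.202
grip_force: 88.1
```

```bash
python3 rep.py
```

```text
t 8.05 tcp [0.5454 0.0033 0.1724] grasp [5.451e-01 5.000e-04 1.912e-01] xaxis [0.088 0.985 0.148] z [ 0.013  0.147 -0.989] yaw_y -5.09 F [ 1.  -0.4 -2. ] T [-0.1  -0.03 -0.01] w 0.202 g 88.1 q [-0.13  0.06  1.95  0.16  1.13 -0.12]
```

Request:
{"op": "jog_arm", "data": {
  "commands": [
    {"travel": [-5, 0, 0], "rot": [0, 0, 0], "claw": 255},
    {"travel": [-5, 0, 0], "rot": [0, 0, 0], "claw": 255},
    {"travel": [-5, 0, 0], "rot": [0, 0, 0], "claw": 255},
    {"travel": [-5, 0, 0], "rot": [0, 0, 0], "claw": 255},
    {"travel": [0, 0, 0], "rot": [0, 0, 0], "claw": 255}
  ]
}}

```text
time: 8.55
tool_pos: [0.5436, -0.0166, 0.1694]
tcp_rot: [-2.241, -2.049, -0.166]
wrist_force: [0.5, -0.8, -1.5]
width: 0.199
grip_force: 88.1
```

```bash
python3 - <<'E'
from rep import *
rep()
for c in('scene','top'): grab(c,c[0]+'5')
a=cv2.resize(load('s5')['color'][135:215,245:325],None,fx=5,fy=5,interpolation=cv2.INTER_CUBIC)
b=cv2.resize(load('t5')['color'][190:270,300:380],None,fx=5,fy=5,interpolation=cv2.INTER_CUBIC)
cv2.imwrite('pics/c5.png',np.hstack([a,b]))
E
```

```text
t 8.55 tcp [ 0.5436 -0.0166  0.1694] grasp [ 0.5433 -0.0194  0.1882] xaxis [0.089 0.985 0.148] z [ 0.013  0.147 -0.989] yaw_y -5.13 F [ 0.5 -0.8 -1.5] T [-0.08 -0.03 -0.01] w 0.199 g 88.1 q [-0.17  0.07  1.96  0.16  1.13 -0.15]
```

View pics/c5.png

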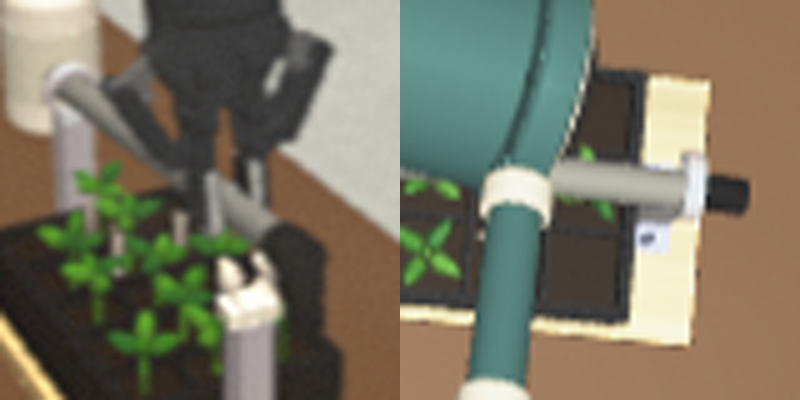

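The pipe is through the ring: the cap end is at (748,195) in the right half and the ring at (693,185), so about 28 mm sticks out. Now I'll level it while descending, pivoting about the eyelet.

Request:
{"op": "jog_arm", "data": {
  "commands": [
    {"travel": [-0.5, 0, 3.2], "rot": [0, -0.85, 0], "claw": 255},
    {"travel": [-0.5, 0, 3.2], "rot": [0, -0.85, 0], "claw": 255},
    {"travel": [-0.5, 0, 3.2], "rot": [0, -0.85, 0], "claw": 255},
    {"travel": [-0.4, 0, 3.2], "rot": [0, -0.85, 0], "claw": 255},
    {"travel": [0, 0, 0], "rot": [0, 0, 0], "claw": 255}
  ]
}}

```text
time: 9.15
tool_pos: [0.5436, -0.0157, 0.1562]
tcp_rot: [-2.272, -2.08, -0.1]
wrist_force: [0.5, 0.5, -1.4]
width: 0.204
grip_force: 88.1
```

```bash
python3 rep.py
```

```text
t 9.15 tcp [ 0.5436 -0.0157  0.1562] grasp [ 0.5435 -0.0173  0.1751] xaxis [0.087 0.992 0.088] z [ 0.008  0.088 -0.996] yaw_y -5.04 F [ 0.5  0.5 -1.4] T [-0.07  0.01  0.  ] w 0.204 g 88.1 q [-0.13  0.08  1.97  0.1   1.1  -0.09]
```

Request:
{"op": "jog_arm", "data": {
  "force": 120,
  "commands": [
    {"travel": [-0.4, 0, 3.2], "rot": [0, -0.85, 0], "claw": 255},
    {"travel": [-0.3, 0, 3.2], "rot": [0, -0.85, 0], "claw": 255},
    {"travel": [-0.3, 0, 3.2], "rot": [0, -0.85, 0], "claw": 255},
    {"travel": [0, 0, 0], "rot": [0, 0, 0], "claw": 255},
    {"travel": [0, 0, 0], "rot": [0, 0, 0], "claw": 255}
  ]
}}

```text
time: 9.65
tool_pos: [0.5462, -0.0166, 0.1497]
tcp_rot: [-2.299, -2.103, -0.057]
wrist_force: [1.6, -0.2, 7.2]
width: 0.195
grip_force: 119.0
```

```bash
python3 rep.py
```

```text
t 9.65 tcp [ 0.5462 -0.0166  0.1497] grasp [ 0.546  -0.0175  0.1687] xaxis [0.089 0.995 0.044] z [ 0.01   0.043 -0.999] yaw_y -5.1 F [ 1.6 -0.2  7.2] T [ 0.22 -0.32  0.  ] w 0.195 g 119.0 q [-0.1   0.08  1.97  0.05  1.08 -0.04]
```

Request:
{"op": "jog_arm", "data": {
  "commands": [
    {"travel": [-0.2, 0.5, 3.2], "rot": [0, -0.85, 0], "claw": 255},
    {"travel": [-0.1, 0.5, 3.2], "rot": [0, -0.85, 0], "claw": 255},
    {"travel": [0, 0, 2], "rot": [0, -0.6, 0], "claw": 255},
    {"travel": [0, 0, 0], "rot": [0, 0, 0], "claw": 255},
    {"travel": [0, 0, 0], "rot": [0, 0, 0], "claw": 255}
  ]
}}

```text
time: 10.15
tool_pos: [0.545, -0.0164, 0.138]
tcp_rot: [-2.316, -2.119, -0.006]
wrist_force: [4.3, -0.3, -4.4]
width: 0.192
grip_force: 117.6
```

```bash
python3 rep.py
```

```text
t 10.15 tcp [ 0.545  -0.0164  0.138 ] grasp [ 0.545  -0.0165  0.157 ] xaxis [0.089 0.996 0.005] z [ 0.001  0.005 -1.   ] yaw_y -5.09 F [ 4.3 -0.3 -4.4] T [ 0.08 -0.85 -0.19] w 0.192 g 117.6 q [-0.08  0.1   1.98  0.01  1.06  0.01]
```

Request:
{"op": "jog_arm", "data": {
  "commands": [
    {"travel": [0, 0.5, 1], "rot": [0, 0, 0], "claw": 255},
    {"travel": [0, 0.5, 1], "rot": [0, 0, 0], "claw": 255},
    {"travel": [0, 0.5, 1], "rot": [0, 0, 0], "claw": 255},
    {"travel": [0, 0, 0], "rot": [0, 0, 0], "claw": 255},
    {"travel": [0, 0, 0], "rot": [0, 0, 0], "claw": 255}
  ]
}}

```text
time: 10.65
tool_pos: [0.5455, -0.0167, 0.1369]
tcp_rot: [-2.315, -2.118, -0.004]
wrist_force: [-1.5, -0.1, 7.7]
width: 0.192
grip_force: 118.9
```

```bash
python3 rep.py
```

```text
t 10.65 tcp [ 0.5455 -0.0167  0.1369] grasp [ 0.5455 -0.0168  0.1559] xaxis [0.089 0.996 0.005] z [-0.001  0.005 -1.   ] yaw_y -5.09 F [-1.5 -0.1  7.7] T [ 0.24  0.47 -0.01] w 0.192 g 118.9 q [-0.08  0.1   1.98  0.01  1.06  0.01]
```

Request:
{"op": "jog_arm", "data": {
  "commands": [
    {"travel": [0, -0.4, 1], "rot": [0, 0, 0], "claw": 255},
    {"travel": [0, 0, 0], "rot": [0, 0, 0], "claw": 255},
    {"travel": [0, 0, 0], "rot": [0, 0, 0], "claw": 255},
    {"travel": [0, 0, 0], "rot": [0, 0, 0], "claw": 255},
    {"travel": [0, 0, 0], "rot": [0, 0, 0], "claw": 255}
  ]
}}

```text
time: 11.15
tool_pos: [0.5455, -0.0167, 0.1369]
tcp_rot: [-2.315, -2.118, -0.005]
wrist_force: [-3.7, -0.1, 11.3]
width: 0.189
grip_force: 119.3
```

```bash
python3 - <<'E'
from rep import *
rep()
for c in('scene','top'): grab(c,c[0]+'6')
rep()
a=cv2.resize(load('s6')['color'][135:215,245:325],None,fx=5,fy=5,interpolation=cv2.INTER_CUBIC)
b=cv2.resize(load('t6')['color'][190:270,300:380],None,fx=5,fy=5,interpolation=cv2.INTER_CUBIC)
cv2.imwrite('pics/c6.png',np.hstack([a,b]))
E
```

```text
t 11.15 tcp [ 0.5455 -0.0167  0.1369] grasp [ 0.5455 -0.0168  0.1559] xaxis [0.089 0.996 0.004] z [-0.     0.005 -1.   ] yaw_y -5.09 F [-3.7 -0.1 11.3] T [ 0.24  0.68 -0.03] w 0.189 g 119.3 q [-0.08  0.1   1.98  0.01  1.06  0.01]
t 11.25 tcp [ 0.5455 -0.0167  0.1368] grasp [ 0.5455 -0.0168  0.1558] xaxis [0.089 0.996 0.005] z [-0.     0.005 -1.   ] yaw_y -5.1 F [-4.1  0.7 11.8] T [0.18 0.65 0.02] w 0.19 g 119.3 q [-0.08  0.1   1.98  0.01  1.06  0.01]
```

View pics/c6.png

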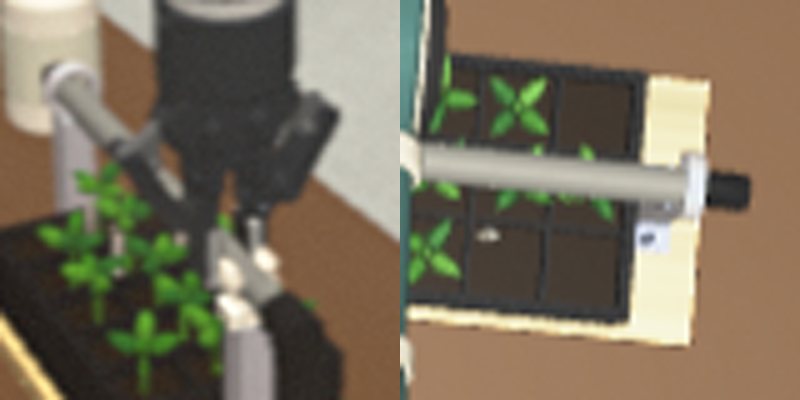

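The pipe lies between the jaws with its cap beyond the ring at (730,190), and the elbow hangs down. I'll relieve a little of the side load before handing in.

Request:
{"op": "jog_arm", "data": {
  "commands": [
    {"travel": [0, -0.7, 0], "rot": [0, 0, 0], "claw": 255},
    {"travel": [0, 0, 0], "rot": [0, 0, 0], "claw": 255},
    {"travel": [0, 0, 0], "rot": [0, 0, 0], "claw": 255},
    {"travel": [0, 0, 0], "rot": [0, 0, 0], "claw": 255},
    {"travel": [0, 0, 0], "rot": [0, 0, 0], "claw": 255}
  ]
}}

```text
time: 11.75
tool_pos: [0.5455, -0.0167, 0.1369]
tcp_rot: [-2.316, -2.119, -0.006]
wrist_force: [-2.4, 0.8, 9.6]
width: 0.19
grip_force: 119.2
```

```bash
python3 rep.py
```

```text
t 11.75 tcp [ 0.5455 -0.0167  0.1369] grasp [ 0.5454 -0.0168  0.1559] xaxis [0.089 0.996 0.005] z [ 0.001  0.004 -1.   ] yaw_y -5.1 F [-2.4  0.8  9.6] T [ 0.16  0.31 -0.  ] w 0.19 g 119.2 q [-0.08  0.1   1.98  0.01  1.06  0.01]
```

```bash
python3 -c "
from workcell import workorder
print(workorder.finish_job())"
```

```text
the job is handed in; nothing more can be done
None
```

I handed the job in at 11.75 s, and no verdict came back. By my readings, the pipe is about 28 mm through the eyelet and seated in the clip with the elbow down. The gripper is still holding it down at about 10 N, and nothing touched the jar, peat pot or bottle.

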